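# Open the weighted glue press with its lever

### The arm

A 7-joint arm with a two-finger parallel gripper is mounted at the origin on the work surface. World frame = base frame: x ahead of the robot, y to its left, z up, the work surface at z = 0. Lengths are in m, angles in rad, forces in N, time in s.
With the tool pointing down it reaches from about 0.425 to 0.95 m from the base axis. Payload 4.7 kg.
Tool frame: the origin (TCP) lies on the centre line of the jaws, within the pads' length; the fingertips stand 22 mm ahead of it and the grasp point (between the pads) lies 3 mm ahead of it (nose_length is the distance from the TCP to the fingertips, in m); z points along the fingers, y is the direction in which the jaws open and shut (so a half turn about z gives the same grasp; the last joint's range is limited). The gripper opens to 85 mm and grips with 20 to 120 N. Pads are 22 mm wide; open, the fingers measure 114 mm over their backs; the gripper's body (76 mm by 85 mm) begins 54 mm behind the grasp point. The pads swing forward as they close: fully open they stand 13 mm farther back than shut.
Start: joints at [-1.369, 0.469, -0.049, 1.532, 0.024, 1.141, -0.082], TCP at [0.154, 0.657, 0.253] pointing down, gripper open.
Joint ranges: [-2.59, 2.59], [-0.33, 1.99], [-1.39, 1.29], [0.1, 2.45], [-1.04, 4.18], [0.21, 1.99], [-2.66, 2.66]. Speed limits (rad/s): [2.57, 2.57, 3.14, 3.14, 3.14, 3.14, 3.14].

### API

Orientations are given as a rotation vector (axis times angle).
In Python, from station import read_state, grab_frame, camera_model, close_job, nose_length gives the robot as it stands. The module is installed in compiled form; this text tells all that it offers.
- The arm moves only by the shell command python3 -m jog 'ROWS' [FORCE]. ROWS is a JSON object of lists of equal length, an entry for each row: "jaw": the closure, from 0 (fully open) to 1 (shut); "travel": the shift along the world's x, y, z in units of 40 mm (1.0 is 40 mm), a list of three; "roll": the turn about the world's z in units of 6 degrees (1.0 is 6 degrees). In form: {"jaw": [jaw, ...], "travel": [[dx, dy, dz], ...], "roll": [roll, ...]}. A call has 1 to 10 rows; each row shifts and turns the commanded pose from where the row before left it; what a row does not reach is not made up. A row lasts 1/12 s, in which the tool goes at most 41.7 mm and 7.16 degrees, less where a joint would pass 70% of its speed; a pose out of reach is approached as far as the arm can. A call is refused whole if a number of a shift passes 1 or a number of a turn 1, either way. A call with a gripper value outside its range is refused whole. The fingers move at their own pace and stop on an object; FORCE is the grip in N (left out, the last holds). Time passes only in rows, so rows that do not move let the fingers close. It gives the time, the measured TCP pose, the force and the opening at its end, in the units of the state.
- read_state(): the state, without advancing time (a new reading comes with each control period).
- grab_frame(name): name is "scene" or "top" or "wrist"; returns (picture, depth): 480x640x3 uint8, red, green, blue; 480x640 float32, m along the optical axis (not along the pixel's ray), 0 where there is no reading.
- camera_model(name): a dict with "fx", "fy", "cx", "cy" (pixels), "pose" (4x4, takes a point from camera to world coordinates). Camera axes: x right, y down, z forward; pixel columns grow to the right and rows downward; lengths in m; the calibration is good to about 2 mm. The wrist camera is an equidistant fisheye: a pixel r from the principal point sees the ray r / f radians off the axis. A picture is of the moment at which its call begins: read the wrist's pose just before it. camera_model takes no time and is no camera call; for the wrist camera it gives the pose at the moment of the call.
- close_job(): hands the job in, once; it reports no verdict.
The state is a dict: "clock": time; "joint_pos": joint angles; "dq": joint speeds; "effort": joint torques, N m; "ee_pos": TCP position; "eef_rot": TCP orientation; "contact_force": force on the tool from outside, world axes, zero at the start; "ft_torque": the same for the moment, N m; "finger_gap": opening from 0.0 (shut) to 1.0 (fully open).
Only numpy, scipy, OpenCV 4.12 (cv2) and the standard library are available. Lean on these libraries where they do the work, as an engineer would, in place of code of your own. Each camera call takes 0.05 s, during which the arm holds its last target.

### The job

The weighted flap of the glue press has to be raised so that the glued fingerboard blank can be drawn out. With a fingertip, push the outer end of the wooden stop bar round, towards the flap, until the bar is well clear of the lever, then press the pad on the long end of the lever all the way down so that the heavy flap rises, and finish while still holding it down. Do not touch the flap itself, and leave everything else on the bench where it is.

Things in the scene. Friction and masses are not known exactly. Their poses are not given: they have to be found in the camera images.
- press: the glue press: a plywood base 170 x 300 x 18 mm fixed to the bench, with a lever, a heavy hinged flap and a wooden stop bar. Origin on the bench top below the lever's pin; +z up; its -y axis is the way the lever's long arm points, its +y axis points to the flap, its +x axis to the side where the stop bar stands. The lever's pin is level, along x, at z = 90 mm, between two steel cheeks
- lever_pin (a joint): turn of the lever about its pin, rad: 0 = at rest (long end high, sloping up at 0.225 rad), grows as the long end is pressed down, rigid stop at 0.45 (long end sloping down at 0.225 rad). No spring: the flap's weight bears on the short end (100 mm from the pin), so the long end takes about 4 to 10 N to press and rises again when let go. The steel lever is 26 mm wide, 14 mm thick
- lever: the steel lever with its wooden pad; origin on the pin's axis, 90 mm above the bench, axes as the press's when at rest
- pad (a point): square wooden finger pad, 50 x 50 x 12 mm, on top of the lever's long end, 221 mm from the pin (level) along the press's -y. The point is the centre of its top face. It is about 154 mm above the bench at rest and about 51 mm at the rigid stop, at almost the same level place (227 mm from the pin; 230 mm half-way down)
- flap_hinge (a joint): angle of the heavy flap about its level hinge (at the press's y = 245 mm), rad: 0 = shut on the fingerboard blank, about 0.3 = as high as the lever can raise it; it falls shut by its weight
- flap: the flap itself: a steel plate 130 x 170 x 13 mm with a steel weight block 90 x 80 x 32 mm on top and a wooden pad below, about 3 kg. Origin on the hinge line, y away from the lever. The lever's short end lies under its free edge. Not to be touched
- stop_bar (a joint): turn of the wooden stop bar about its upright post, rad: 0 = square across under the lever, which it then blocks; grows as its outer end is pushed towards the press's +y, the flap's way (counter-clockwise from above), end stop at 1.5 (bar parallel to the lever). It clears the lever from about 1.0. Light friction (about 1 N at the outer end): it stays where it is left. It cannot turn below 0
- stop_pivot (a point): point on the axis of the stop bar's post, half-way up the bar (89.5 mm above the bench), at x = 80 mm, y = -85 mm in the press's frame. The bar is 160 mm long, 22 mm wide, 14 mm thick; it reaches 95 mm from the post on the lever's side and 65 mm on the free outer side; the space under and around the outer end is free down to the bench
- stop_end (a point): middle of the outer end face of the stop bar, 65 mm from stop_pivot, half-way up the bar
- tuner: bystander, loose, not to be disturbed: guitar tuning machine, 45 mm long, lying beside the lever on the robot's side; origin at the centre of its underside
- fret_jar: bystander, loose, not to be disturbed: glass jar 52 mm across, 65 mm high, on the robot's side of the press; origin at the centre of its underside
- glue: bystander, loose, not to be disturbed: white glue bottle, 48 mm across, 130 mm high; origin at the centre of its underside
- mug: bystander, loose, not to be disturbed: mug 76 mm across, 90 mm high; origin at the centre of its underside
- polish: bystander, loose, not to be disturbed: round brass tin 72 mm across, 50 mm high; origin at the centre of its underside
- fret_hammer: bystander, loose, not to be disturbed: small hammer 220 mm long, lying; origin near its middle, on the bench
- driver: bystander, loose, not to be disturbed: screwdriver 180 mm long, lying; origin near its middle, on the bench
- level_bar: bystander, loose, not to be disturbed: aluminium bar 30 x 200 x 18 mm, lying; origin at the centre of its underside

How it is judged:
On the way, in this order (a step that is already met when the one before it is completed fails the run):
1. the stop bar is turned clear of the lever (value of joint stop_bar above 1.05 rad), for 0.1 s.
2. the lever's long end is pressed down and the flap is up (value of joint stop_bar above 1.05 rad and value of joint lever_pin above 0.38 rad and value of joint flap_hinge above 0.23 rad and contact force between the fingers and lever_c2 above 1.5 N and velocity of joint flap_hinge between -0.15 and 0.15 rad/s), for 0.3 s.
At the end, for the whole second after the job is handed in: the stop bar stands turned clear of the lever (more than 1.05 rad); the fingers press on the lever's pad with more than 1.5 N, the lever is within 0.07 rad of its bottom stop and the flap stands raised by more than 0.23 rad, at rest (under 0.15 rad/s) (all of step 2); the arm keeps its last pose, push and grip.
It fails at once if the robot touches the flap (contact force between any of the fingers, the arm and flap above 1 N).
It fails at once if a bystander is moved by more than 20 mm, lifted or tipped (distance of any of tuner, fret_jar, glue, mug, polish, fret_hammer, driver, level_bar from where it was at the start of the episode above 0.02 m).
It also fails if it takes over 40 s, if anything falls off the work surface, if the arm or the gripper's body presses on something with over 40 N, if the wrist force passes 120 N, or if a joint passes its speed limit or range.

## Working session

There is one attempt and no reset: what is moved stays moved. The work goes in short steps, Python scripts to look and compute and a shell command to move; the robot and the scene stay as the last step left them, time stands still between calls to the robot, and variables do not carry over. Pictures are saved under pics/ and viewed, and the job is handed in when it is done.

```bash
mkdir -p pics; ls; python3 - <<'E'
from station import *
import cv2
s=read_state(); print(s, nose_length() if callable(nose_length) else nose_length)
for n in("scene","top"):
    p,d=grab_frame(n); cv2.imwrite(f"pics/{n}0.png",p[:,:,::-1]); 
    import numpy as np; np.save(f"{n}_d.npy",d); np.save(f"{n}_p.npy",p)
    m=camera_model(n); print(n,{k:m[k] for k in m})
E
```

```text
pics
{'clock': 0.0, 'joint_pos': array([-1.36886325,  0.46945082, -0.04861599,  1.53371949,  0.02410704,
        1.14099749, -0.08226025]), 'dq': array([-0.00078261,  0.00058699, -0.00123418,  0.00055557, -0.00030659,
       -0.00107868, -0.00075494]), 'effort': array([ 4.56408679e-04, -5.10296667e+01, -4.69870912e-02, -2.37726492e+01,
        1.05751705e-02,  7.17463670e-03,  3.63111440e-06]), 'ee_pos': array([0.1542838 , 0.65656189, 0.2522443 ]), 'eef_rot': array([-3.61622714e-01, -3.12054937e+00,  3.11437937e-03]), 'contact_force': array([0.22853082, 0.69226779, 0.75358037]), 'ft_torque': array([-0.01431382, -0.04447403,  0.03949068]), 'finger_gap': 0.9998707471448097} 0.022
scene {'fx': 552.6096702068837, 'fy': 552.6096702068837, 'cx': 322.2918348392806, 'cy': 246.03592209424352, 'pose': array([[ 0.82276804,  0.36458979, -0.43603559,  1.05268288],
       [ 0.56829197, -0.54098427,  0.61998408, -0.78284711],
       [-0.00984853, -0.75789861, -0.65229802,  0.90820463],
       [ 0.        ,  0.        ,  0.        ,  1.        ]])}
top {'fx': 579.2180438457673, 'fy': 579.2180438457673, 'cx': 325.25359148251357, 'cy': 242.02066146861105, 'pose': array([[-0.00979015, -0.993478  ,  0.11360288,  0.39949288],
       [-0.99953625,  0.01299875,  0.02753766, -0.03319447],
       [-0.02883476, -0.1132806 , -0.99314453,  1.27307543],
       [ 0.        ,  0.        ,  0.        ,  1.        ]])}
```

View pics/top0.png

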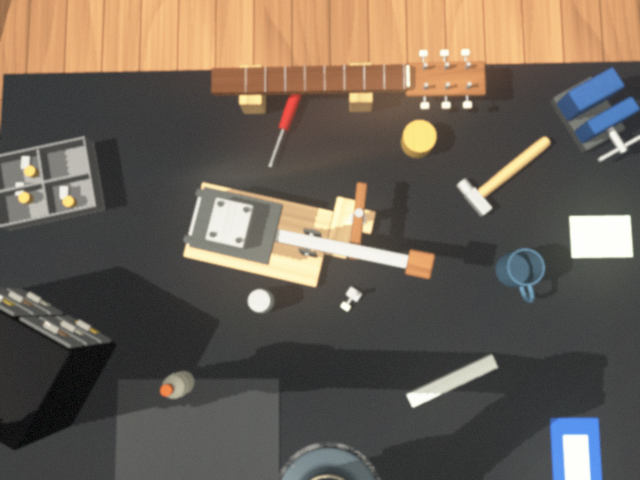

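View pics/scene0.png

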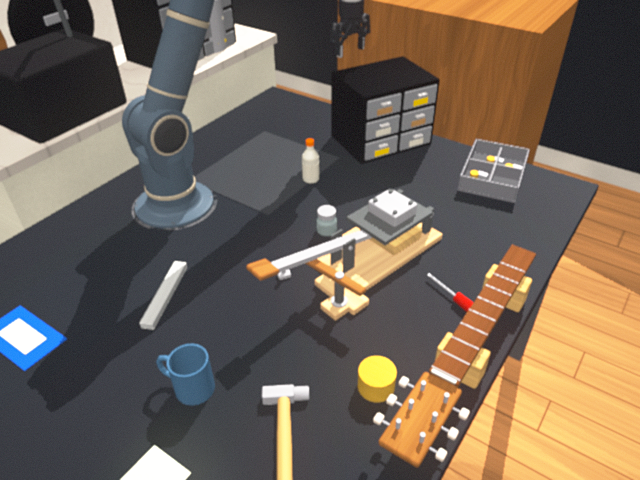

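```bash
cat >h.py <<'E'
import numpy as np
from station import *
def pt(n,u,v,d=None,z=None):
    m=camera_model(n);P=m['pose'];r=np.array([(u-m['cx'])/m['fx'],(v-m['cy'])/m['fy'],1.])
    if z is not None:
        w=P[:3,:3]@r; d=(z-P[2,3])/w[2]
    return P[:3,:3]@(r*d)+P[:3,3]
E
python3 - <<'E'
import cv2,numpy as np
p=np.load('top_p.npy')[:,:,::-1]
c=p[165:315,170:450]; c=cv2.resize(c,None,fx=2.85,fy=2.85,interpolation=cv2.INTER_CUBIC); cv2.imwrite('pics/topc.png',c)
p=np.load('scene_p.npy')[:,:,::-1]
c=p[170:330,230:450]; c=cv2.resize(c,None,fx=3.6,fy=3.6,interpolation=cv2.INTER_CUBIC); cv2.imwrite('pics/scenec.png',c)
E
```

```text
(no output)
```

View pics/topc.png

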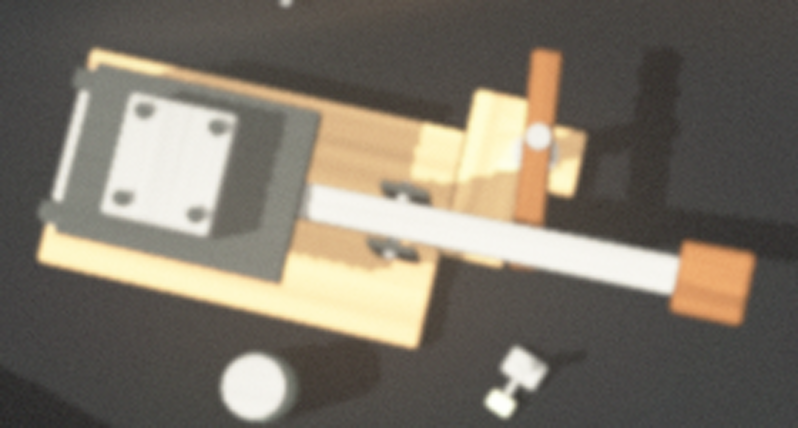

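View pics/scenec.png

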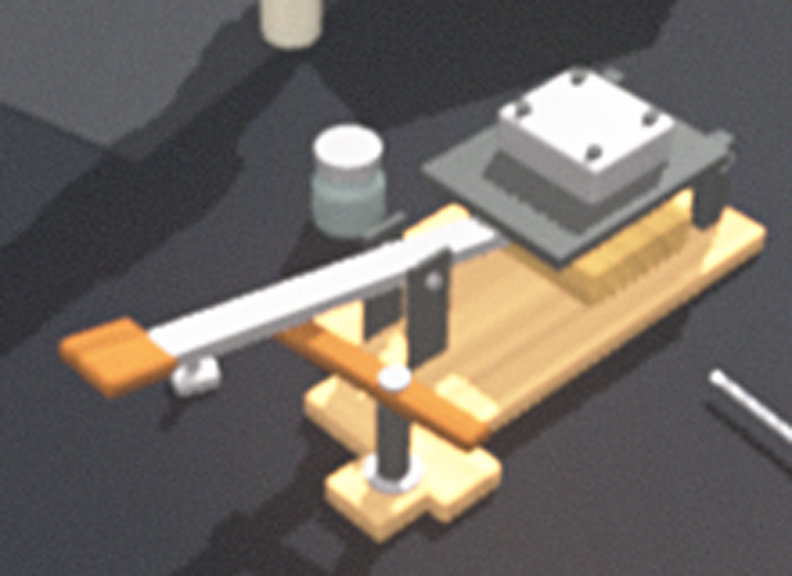

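```bash
python3 - <<'E'
from h import *
d=np.load('top_d.npy')
def T(cx,cy,z):
    u,v=170+cx/2.85,165+cy/2.85
    return pt('top',u,v,z=z), pt('top',u,v,d=np.median(d[int(v)-1:int(v)+2,int(u)-1:int(u)+2]))
pad=T(713,283,.154); end=T(546,52,.0965); post=T(538,136,.103)
for n,a in dict(pad=pad,end=end,post=post,post2=T(538,160,.0965),tuner=T(516,385,.01),jar=T(254,387,.065), leverA=T(318,201,.1),flapcor1=T(320,112,.09),flapcor2=T(280,282,.09)).items(): print(n,a[0].round(4),a[1].round(4))
# scene check
o=np.load('scene_d.npy')
def S(cx,cy,z):
    u,v=230+cx/3.6,170+cy/3.6
    return pt('scene',u,v,z=z), pt('scene',u,v,d=np.median(o[int(v)-1:int(v)+2,int(u)-1:int(u)+2]))
for n,a in dict(pad=S(118,352,.154),end=S(481,434,.0965),post=S(394,377,.103)).items(): print('S',n,a[0].round(4),a[1].round(4))
E
```

```text
pad [ 0.4819 -0.1848  0.154 ] [ 0.4818 -0.1847  0.1548]
end [ 0.6553 -0.0768  0.0965] [ 0.6556 -0.0769  0.095 ]
post [ 0.5927 -0.0698  0.103 ] [ 0.593  -0.0699  0.1012]
post2 [ 0.5763 -0.0697  0.0965] [ 0.5764 -0.0698  0.0956]
tuner [ 0.4165 -0.0529  0.01  ] [ 0.4166 -0.0529  0.0081]
jar [0.4163 0.1393 0.065 ] [0.4163 0.1392 0.0655]
leverA [0.5482 0.0886 0.1   ] [0.5502 0.0902 0.0845]
flapcor1 [0.6148 0.0881 0.09  ] [0.6276 0.0953 0.02  ]
flapcor2 [0.491  0.1172 0.09  ] [0.4911 0.1172 0.0895]
S pad [ 0.4876 -0.1876  0.154 ] [ 0.4848 -0.1847  0.1503]
S end [ 0.6604 -0.0794  0.0965] [ 0.6584 -0.0759  0.0925]
S post [ 0.597  -0.0735  0.103 ] [ 0.5942 -0.0692  0.0981]
```

```bash
python3 - <<'E'
from h import *
d=np.load('top_d.npy')
v,u=np.mgrid[0:480:8,0:640:8]
m=camera_model('top');P=m['pose'];D=d[v,u]
X=np.stack([(u-m['cx'])/m['fx']*D,(v-m['cy'])/m['fy']*D,D],-1)@P[:3,:3].T+P[:3,3]
ok=(D>0)&(X[...,2]>.11)
for a in X[ok]: print(a.round(2),end=' ')
o=np.load('scene_d.npy')
print()
for (a,b) in [(385,62),(333,75),(437,78),(350,30),(335,120)]: print(a,b,pt('scene',a,b,d=o[b,a]).round(3))
E
```

```text
[0.62 0.22 0.12] [0.62 0.2  0.12] [0.6  0.22 0.13] [0.6  0.2  0.12] [0.6  0.19 0.13] [0.6  0.17 0.13] [0.6  0.15 0.13] [0.59 0.22 0.12] [0.59 0.2  0.13] [0.59 0.19 0.12] [0.59 0.17 0.12] [0.59 0.15 0.13] [0.57 0.22 0.13] [0.57 0.2  0.12] [0.57 0.19 0.12] [0.57 0.17 0.13] [0.57 0.15 0.12] [0.55 0.23 0.12] [0.55 0.22 0.12] [0.55 0.2  0.12] [0.55 0.19 0.12] [0.55 0.17 0.12] [0.55 0.15 0.12] [0.54 0.24 0.12] [0.54 0.22 0.12] [0.54 0.2  0.12] [0.54 0.19 0.13] [0.54 0.17 0.13] [0.52 0.17 0.11] [ 0.52 -0.01  0.11] [ 0.52 -0.04  0.11] [ 0.52 -0.05  0.12] [ 0.52 -0.07  0.12] [ 0.52 -0.09  0.12] [ 0.5  -0.05  0.12] [ 0.5  -0.07  0.12] [ 0.5  -0.09  0.12] [ 0.5  -0.1   0.13] [ 0.5  -0.12  0.13] [ 0.5  -0.13  0.14] [ 0.5  -0.15  0.14] [ 0.5  -0.16  0.14] [ 0.5  -0.18  0.15] [ 0.5  -0.19  0.16] [ 0.5  -0.21  0.16] [ 0.49 -0.12  0.12] [ 0.48 -0.15  0.14] [ 0.48 -0.16  0.15] [ 0.48 -0.18  0.15] [ 0.48 -0.19  0.16] [ 0.48 -0.21  0.16] [ 0.47 -0.16  0.15] [ 0.47 -0.18  0.16] [ 0.47 -0.19  0.16] [0.43 0.61 0.19] [0.43 0.64 0.13] [0.43 0.62 0.13] [0.41 0.61 0.2 ] [0.41 0.61 0.17] [0.41 0.61 0.14] [0.41
[... 2083 characters left out ...]
2] [0.23 0.56 0.22] [0.23 0.54 0.22] [0.23 0.53 0.22] [0.23 0.51 0.22] [0.22 0.52 0.18] [0.21 0.52 0.14] [0.21 0.58 0.22] [0.21 0.57 0.22] [0.21 0.56 0.22] [0.21 0.54 0.22] [0.21 0.53 0.22] [0.21 0.52 0.19] [0.2  0.53 0.16] [0.2  0.53 0.12] [0.2  0.58 0.22] [0.2  0.57 0.22] [0.2  0.55 0.22] [0.2  0.54 0.22] [0.2  0.53 0.21] [0.19 0.53 0.17] [0.18 0.54 0.13] [0.19 0.58 0.22] [0.18 0.55 0.22] [0.19 0.54 0.22] [0.18 0.54 0.19] [0.17 0.54 0.15] [0.16 0.55 0.12] [0.17 0.58 0.22] [0.17 0.57 0.22] [0.17 0.55 0.22] [0.17 0.54 0.21] [0.16 0.55 0.17] [0.16 0.55 0.22] 
385 62 [0.255 0.704 0.219]
333 75 [0.165 0.548 0.212]
437 78 [0.439 0.688 0.217]
350 30 [0.169 0.632 0.322]
335 120 [0.18  0.536 0.072]
```

```bash
python3 -m jog '{"jaw":[0,0,0.5,1,1,1,1,1,1,1],"travel":[[0,0,1],[0,0,1],[0.8,-0.5,0],[0.8,-0.5,0],[0.8,-0.5,0],[0.8,-0.5,0],[0.8,-0.5,0],[0.8,-0.5,0],[0.8,-0.5,0],[0.8,-0.5,0]],"roll":[0,0,0,0,0,0,0,0,0,0]}' && python3 -m jog '{"jaw":[1,1,1,1,1,1,1,1,1,1],"travel":[[0.3,-0.9,0],[0.3,-0.9,0],[0.3,-0.9,0],[0.3,-0.9,0],[0.3,-0.9,0],[0.3,-0.9,0],[0.3,-0.9,0],[0.3,-0.9,0],[0.3,-0.9,0],[0.3,-0.9,0]],"roll":[0,0,0,0,0,0,0,0,0,0]}'
```

```text
clock: 0.93
ee_pos: [0.4116, 0.4957, 0.333]
eef_rot: [-0.362, -3.12, 0.001]
contact_force: [0.1, 1.4, 0.3]
finger_gap: 0.003
clock: 1.77
ee_pos: [0.5303, 0.1352, 0.3331]
eef_rot: [-0.361, -3.12, 0.0]
contact_force: [0.6, 0.3, 0.7]
finger_gap: 0.002
```

```bash
python3 -m jog '{"jaw":[1,1,1,1,1,1,1,1,1,1],"travel":[[0.375,-0.93,0],[0.375,-0.93,0],[0.375,-0.93,0],[0.375,-0.93,0],[0.375,-0.93,0],[0.375,-0.93,0],[0.375,-0.93,0],[0,0,-0.9],[0,0,-0.9],[0,0,-0.9]],"roll":[0,0,0,0,0,0,0,0,0,0]}' && python3 -m jog '{"jaw":[1,1,1,1],"travel":[[0,0,-0.9],[0,0,-0.9],[0,0,-0.5],[0,0,0]],"roll":[0,0,0,0]}'
python3 - <<'E'
from h import *
import cv2
for n in("scene","top"):
    p,d=grab_frame(n); np.save(f"{n}_d.npy",d); np.save(f"{n}_p.npy",p)
    c=p[165:315,250:450] if n=='top' else p[150:330,230:450]
    cv2.imwrite(f"pics/{n}1.png",cv2.resize(c[:,:,::-1],None,fx=3.3,fy=3.3,interpolation=cv2.INTER_CUBIC))
E
```

```text
clock: 2.6
ee_pos: [0.6353, -0.1245, 0.224]
eef_rot: [0.365, 3.12, 0.0]
contact_force: [-0.5, 0.8, -0.7]
finger_gap: 0.003
clock: 2.93
ee_pos: [0.6316, -0.1222, 0.1275]
eef_rot: [-0.36, -3.109, -0.0]
contact_force: [-1.0, -0.0, 0.1]
finger_gap: -0.001
```

View pics/scene1.png

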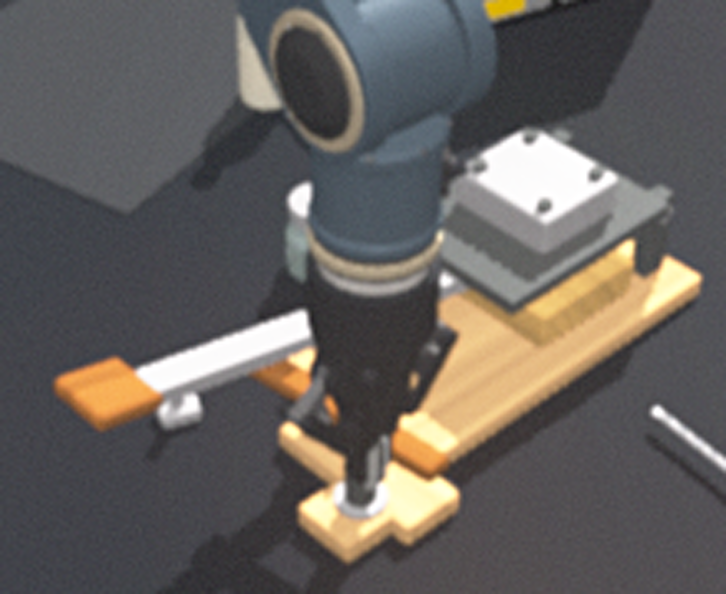

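View pics/top1.png

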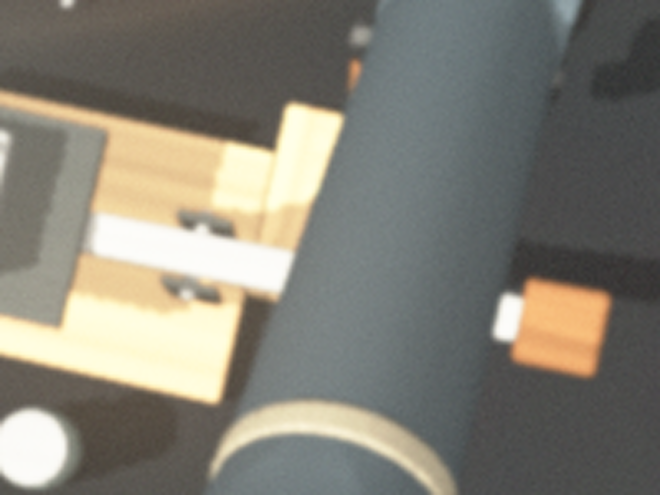

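```bash
python3 -m jog '{"jaw":[1,1],"travel":[[0,0,0],[0,0,0]],"roll":[0,0]}'; python3 -c "
from h import *
s=read_state(); print(s['joint_pos'].round(3),s['effort'].round(2),s['ee_pos'],s['eef_rot'])"
```

```text
clock: 3.2
ee_pos: [0.6368, -0.1237, 0.1357]
eef_rot: [0.361, 3.117, 0.0]
contact_force: [0.8, 0.3, 0.6]
finger_gap: 0.002
[-0.104  0.553  0.326  1.73  -0.218  0.89   1.654] [-3.000e-02 -4.919e+01  4.830e+00 -1.965e+01  1.000e-02  0.000e+00
 -0.000e+00] [ 0.63678511 -0.1236753   0.13567586] [3.61410103e-01 3.11660792e+00 1.39753993e-05]
```

```bash
python3 -m jog '{"jaw":[1,1,1],"travel":[[0,0,-0.6],[0,0,-0.54],[0,0,0]],"roll":[0,0,0]}'; python3 - <<'E'
from h import *
p=read_state()['ee_pos'][:2]; print(read_state()['ee_pos'])
post=np.array([.593,-.070])
for q in np.arange(.12,1.33,.12):
    a=q-.236;R=np.array([[np.cos(a),-np.sin(a)],[np.sin(a),np.cos(a)]])
    t=post+R@[.050,-.026]; print(q.round(2),t.round(4),((t-p)/.04).round(2)); p=t
E
```

```text
clock: 3.45
ee_pos: [0.6337, -0.1226, 0.0857]
eef_rot: [-0.361, -3.116, -0.001]
contact_force: [-0.4, 0.2, -0.7]
finger_gap: -0.002
[ 0.63369228 -0.12258795  0.08574882]
0.12 [ 0.6397 -0.1016] [0.15 0.52]
0.24 [ 0.6431 -0.0958] [0.09 0.15]
0.36 [ 0.6458 -0.0896] [0.07 0.15]
0.48 [ 0.6478 -0.0832] [0.05 0.16]
0.6 [ 0.649  -0.0765] [0.03 0.17]
0.72 [ 0.6494 -0.0697] [0.01 0.17]
0.84 [ 0.6489 -0.063 ] [-0.01  0.17]
0.96 [ 0.6477 -0.0564] [-0.03  0.17]
1.08 [ 0.6457 -0.0499] [-0.05  0.16]
1.2 [ 0.6429 -0.0438] [-0.07  0.15]
1.32 [ 0.6394 -0.038 ] [-0.09  0.14]
```

```bash
python3 -m jog '{"jaw":[1,1,1,1,1],"travel":[[0.06,0.3,0],[0.06,0.22,0],[0.09,0.15,0],[0.07,0.15,0],[0.05,0.16,0]],"roll":[0,0,0,0,0]}'; python3 -m jog '{"jaw":[1,1,1],"travel":[[0.03,0.17,0],[0.01,0.17,0],[0,0,0]],"roll":[0,0,0]}'
python3 - <<'E'
from h import *
import cv2
for n in("scene",):
    p,d=grab_frame(n)
    c=p[150:330,230:450]
    cv2.imwrite(f"pics/{n}2.png",cv2.resize(c[:,:,::-1],None,fx=3.3,fy=3.3,interpolation=cv2.INTER_CUBIC))
E
```

```text
clock: 3.87
ee_pos: [0.6496, -0.0836, 0.0889]
eef_rot: [0.361, 3.119, -0.001]
contact_force: [-0.9, -1.6, 0.4]
finger_gap: 0.002
clock: 4.12
ee_pos: [0.6507, -0.0679, 0.0878]
eef_rot: [0.358, 3.121, 0.003]
contact_force: [0.1, -1.0, 0.1]
finger_gap: -0.0
```

View pics/scene2.png

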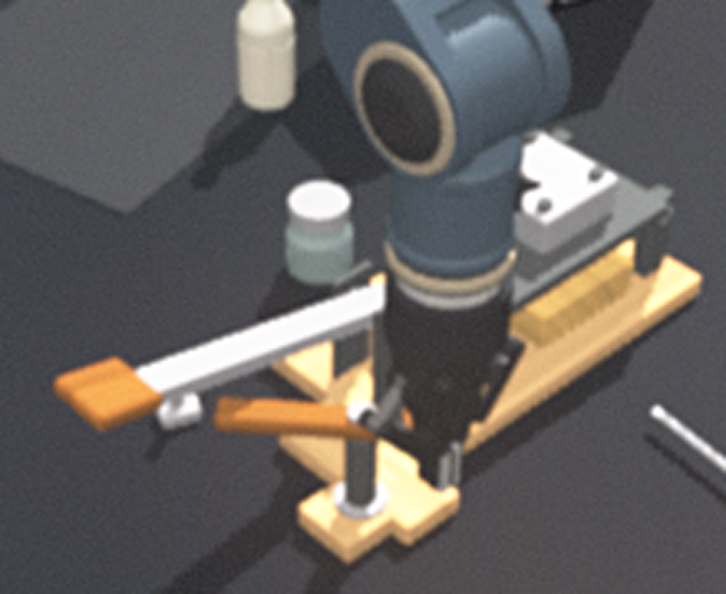

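```bash
python3 -m jog '{"jaw":[1,1,1,1,1,1,1],"travel":[[-0.01,0.17,0],[-0.03,0.17,0],[-0.05,0.16,0],[-0.07,0.15,0],[-0.09,0.14,0],[0,0,0],[0,0,0]],"roll":[0,0,0,0,0,0,0]}'
python3 - <<'E'
from h import *
import cv2
for n in("scene",):
    p,d=grab_frame(n);np.save('scene_d.npy',d)
    c=p[150:330,230:450]
    cv2.imwrite(f"pics/{n}3.png",cv2.resize(c[:,:,::-1],None,fx=3.3,fy=3.3,interpolation=cv2.INTER_CUBIC))
E
```

```text
clock: 4.75
ee_pos: [0.6398, -0.0376, 0.0877]
eef_rot: [-0.36, -3.12, -0.002]
contact_force: [1.1, -0.7, -1.0]
finger_gap: 0.0
```

View pics/scene3.png

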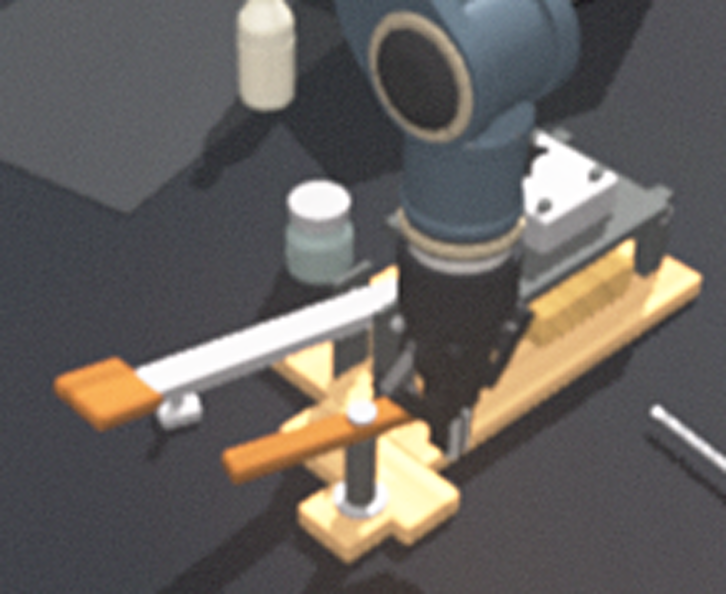

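```bash
python3 - <<'E'
from h import *
f=lambda x,y,z: pt('scene',230+x/3.3,150+y/3.3,z=z)[:2]
a=f(234,457,.0965); b=f(395,410,.0965); c=f(118,352,.154);print(a,b)
v=b-a;print(np.arctan2(v[1],v[0])+.236)
E
```

```text
[ 0.54990386 -0.14682205] [ 0.61057233 -0.05439119]
1.2259589506524602
```

```bash
python3 -m jog '{"jaw":[1,1,1,1,1,1,1,1,1],"travel":[[-0.1,0.12,0],[0,0,0],[0.35,-0.17,0],[0.35,-0.17,0],[0,0,0.9],[0,0,0.9],[0,0,0.9],[0,0,0.9],[0,0,0]],"roll":[0,0,0,0,0,0,0,0,0]}'
python3 - <<'E'
from h import *
t=np.array([.482,-.190,.190]);e=read_state()['ee_pos'];print(e,(t-e)/.04)
E
```

```text
clock: 5.55
ee_pos: [0.6681, -0.0483, 0.2402]
eef_rot: [0.361, 3.107, 0.003]
contact_force: [1.2, 0.1, 0.8]
finger_gap: 0.003
[ 0.66808933 -0.04832443  0.24021853] [-4.65223322 -3.54188937 -1.25546326]
```

```bash
python3 -m jog '{"jaw":[1,1,1,1,1,1,1,1,1],"travel":[[-0.76,-0.59,0],[-0.76,-0.59,0],[-0.76,-0.59,0],[-0.76,-0.59,0],[-0.76,-0.59,0],[-0.76,-0.59,0],[0,0,-0.6],[0,0,-0.5],[0,0,0]],"roll":[0,0,0,0,0,0,0,0,0]}'
python3 - <<'E'
from h import *
import cv2
print(read_state()['ee_pos'])
for n in("scene","top"):
    p,d=grab_frame(n); np.save(f"{n}_d.npy",d)
    c=p[165:315,250:450] if n=='top' else p[150:330,230:450]
    cv2.imwrite(f"pics/{n}4.png",cv2.resize(c[:,:,::-1],None,fx=3.3,fy=3.3,interpolation=cv2.INTER_CUBIC))
E
```

```text
clock: 6.3
ee_pos: [0.4789, -0.1886, 0.1848]
eef_rot: [-0.363, -3.114, -0.002]
contact_force: [0.6, 0.9, 0.4]
finger_gap: -0.0
[ 0.47886471 -0.18855928  0.18479515]
```

View pics/scene4.png

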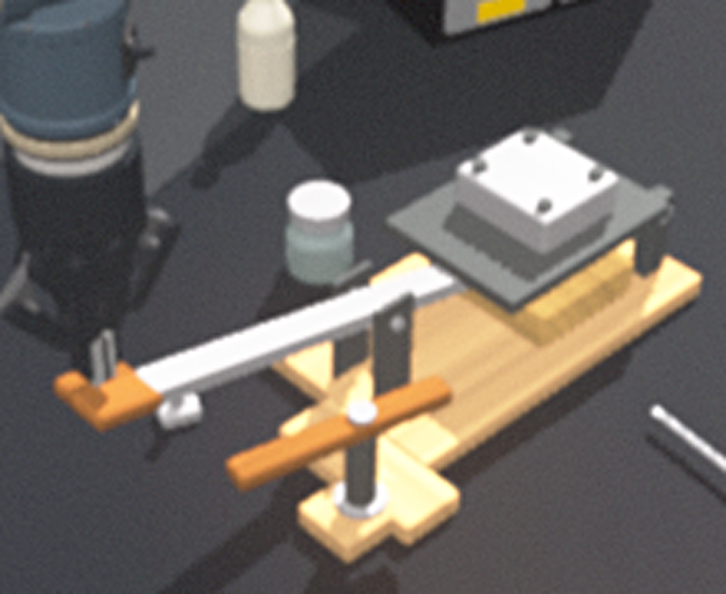

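View pics/top4.png

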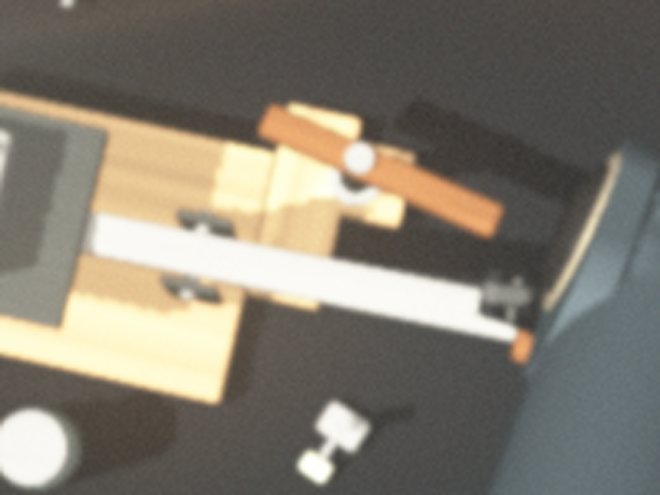

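```bash
python3 -m jog '{"jaw":[1,1,1,1,1,1,1,1,1],"travel":[[0.06,0,-0.15],[0,0,-0.2],[0,0,-0.2],[0,0,-0.2],[0,0,-0.2],[0,0,-0.2],[0,0,-0.2],[0,0,-0.2],[0,0,0]],"roll":[0,0,0,0,0,0,0,0,0]}'
```

```text
clock: 7.15
ee_pos: [0.4856, -0.1919, 0.1263]
eef_rot: [0.363, 3.117, -0.006]
contact_force: [-0.7, -4.2, 5.1]
finger_gap: 0.002
```

```bash
python3 - <<'E'
from h import *
import cv2
print(read_state()['ee_pos'])
for n in("scene",):
    p,d=grab_frame(n)
    c=p[150:330,230:450]
    cv2.imwrite(f"pics/{n}5.png",cv2.resize(c[:,:,::-1],None,fx=3.3,fy=3.3,interpolation=cv2.INTER_CUBIC))
E
```

```text
[ 0.48559    -0.1918939   0.12627065]
```

View pics/scene5.png

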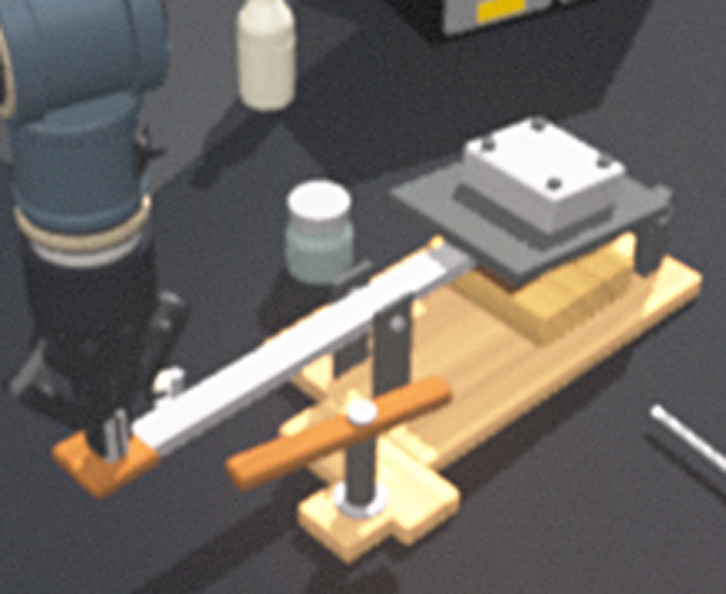

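```bash
python3 -m jog '{"jaw":[1,1,1,1,1,1,1,1,1],"travel":[[0,-0.02,-0.18],[0,-0.02,-0.18],[0,-0.02,-0.18],[0,0,-0.18],[0,0,-0.18],[0,0,-0.15],[0,0,-0.12],[0,0,0],[0,0,0]],"roll":[0,0,0,0,0,0,0,0,0]}'
```

```text
clock: 7.95
ee_pos: [0.486, -0.1907, 0.0795]
eef_rot: [0.359, 3.119, 0.002]
contact_force: [0.4, 2.2, 3.6]
finger_gap: -0.004
```

```bash
python3 -m jog '{"jaw":[1,1,1,1],"travel":[[0,0,-0.08],[0,0,-0.07],[0,0,0],[0,0,0]],"roll":[0,0,0,0]}'; python3 -m jog '{"jaw":[1,1,1,1],"travel":[[0,0,-0.05],[0,0,0],[0,0,0],[0,0,0]],"roll":[0,0,0,0]}'
```

```text
clock: 8.28
ee_pos: [0.4863, -0.1902, 0.0744]
eef_rot: [0.359, 3.118, 0.004]
contact_force: [-0.5, 4.8, 12.2]
finger_gap: -0.001
clock: 8.62
ee_pos: [0.4864, -0.1902, 0.0739]
eef_rot: [0.359, 3.118, 0.005]
contact_force: [-4.1, 4.9, 25.4]
finger_gap: 0.002
```

```bash
python3 -m jog '{"jaw":[1,1,1,1,1],"travel":[[0,0,0],[0,0,0],[0,0,0],[0,0,0],[0,0,0]],"roll":[0,0,0,0,0]}';python3 - <<'E'
from h import *
import cv2
for n in("scene","top"):
    p,d=grab_frame(n)
    c=p if n=='top' else p[150:330,230:450]
    k=1 if n=='top' else 3.3
    cv2.imwrite(f"pics/{n}6.png",cv2.resize(c[:,:,::-1],None,fx=k,fy=k,interpolation=cv2.INTER_CUBIC))
s=read_state();print(s['ee_pos'],s['contact_force'],s['effort'].round(1),s['joint_pos'].round(2))
E
```

```text
clock: 9.03
ee_pos: [0.4864, -0.1902, 0.0739]
eef_rot: [0.359, 3.118, 0.005]
contact_force: [-3.9, 6.1, 25.4]
finger_gap: 0.003
[ 0.48640103 -0.19016546  0.07385946] [-4.9008573   6.30198254 25.38583603] [  2.2 -29.    4.9 -12.1   0.6  -2.1  -0. ] [ 0.03  0.47  0.34  2.07 -0.27  0.64  1.89]
```

View pics/scene6.png

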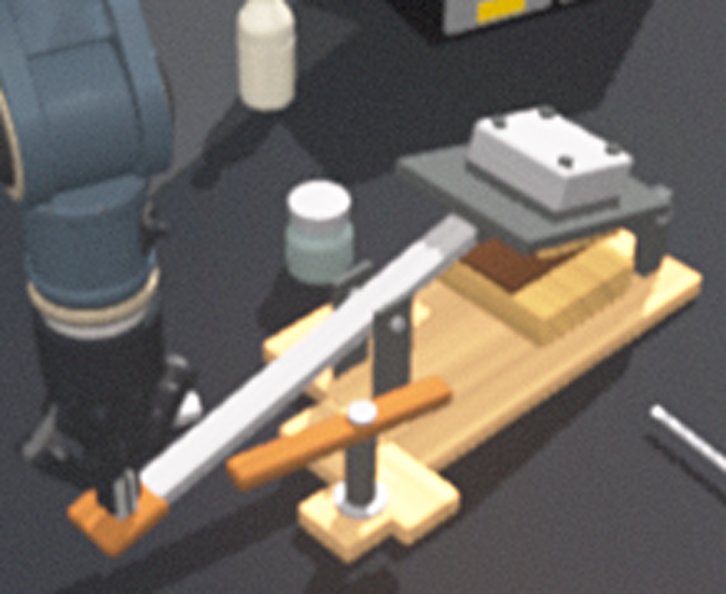

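View pics/top6.png

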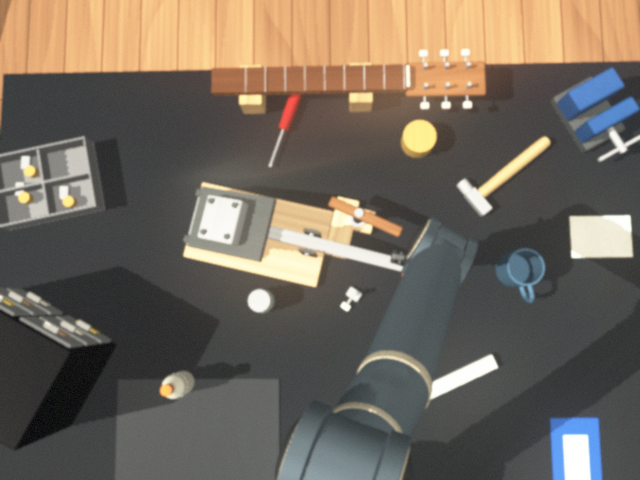

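```bash
python3 -c "
from station import *
print(close_job()); s=read_state(); print(s['clock'],s['contact_force'])"
```

```text
the job is handed in; nothing more can be done
None
the job is handed in; nothing more can be done
```

I turned the stop bar clear of the lever with the closed fingertips. Then I pressed the lever's pad down to its stop and handed the job in at about 9 s, still holding it down. No verdict was reported.

| Check before handing in | Reading | Needed |
|---|---|---|
| Stop bar angle, from the top picture | about 1.37 rad | more than 1.05 rad |
| Fingertip height on the pad | about 52 mm | about 51 mm at the rigid stop |
| Downward push on the pad, steady for 0.4 s | about 25 N | more than 1.5 N |

- **Lever:** The last 2 mm of commanded push moved the tool only 0.5 mm while the force rose from 12 to 25 N, so the lever is on its stop.
- **Flap:** The pictures show it raised. I did not measure its angle, and I judged that the robot did not touch it from the path and pictures, not from a contact reading.
- **Bystanders:** They all look unmoved in the last top picture, where the arm covers part of the level bar.
- **Side force:** A sideways force of about 8 N remained at the fingertips, probably friction on the pad.
- **Camera disagreement:** The two cameras disagreed by 3–6 mm on the pad and the stop bar. I used a place between the two, and it turned out close enough.

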